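# Unlatch the objective case and hold its lid at 45 degrees

## Task

The microscope objective case is latched shut by a stiff plunger on its right side: pick up the mallet, knock the plunger right down with it (not with the gripper) and set the mallet gently back down on the bench, clear of the case. Then lift the lid by its front tab and hold it open at 45 degrees so that a colleague can reach in; the lid falls shut when let go, so finish still holding it there. Leave the grease jar, the eyepiece and the filter beside the case where they are.

Things in the scene. Friction and masses are not known exactly. Their poses are not given: they have to be found in the camera images.
- objective_case: Grey case, 140 (x) x 170 (y) x 55 mm high without lid, fixed to the bench. Origin: centre of its underside; x from the front (tab) to the hinged back, z up. A dark latch housing, 36 x 34 mm, 74 mm high, stands at its right (-y) side, centre at x = -30, y = -107 mm. The housing's steel tongue over the lid's edge really locks the lid until the plunger is over 7 mm down.
- plunger (a joint): How far the latch plunger is pressed straight down, in m: 0 to 0.002 at the start, 0.010 fully down. It is stiff (friction 5 N and a spring, 5 to 7 N in all to move it) and stays down where it is left; pressing it harder than 25 N does no good.
- plunger_top (a point): Centre of the flat top of the plunger's steel cap, a disc 20 mm across and 6 mm thick on a 12 mm stem that stands up out of the latch housing. With the plunger at 0 this point is 92 mm above the bench (18 mm above the housing), fully down 82 mm. It moves with the plunger.
- mallet: Mallet, about 0.25 kg, standing on its head: an upright dark cylinder with white plastic faces, 34 mm across, 56 mm high. A wooden handle, 16 mm wide (y), 18 mm high, runs level along -x, 15 to 154 mm from the head's axis, centre line 28 mm above the underside; grip it across y, 45 mm from the axis. It stands by itself when set down on its face. Origin: centre of the head's lower face, z up.
- lid (a joint): Opening angle of the lid in rad: 0 shut, 0.785 is 45 degrees, stop at 1.45. The hinge line runs along the case's y at x = +76, z = +55 mm in the case's frame, and the front edge of the lid rises as the value grows. The lid falls shut from any angle (1 to 2 N at the tab holds it).
- lid_tab (a point): Steel tab before the middle of the lid's front edge: a round boss on a neck, axis along the case's y, 24 mm across, 16 mm wide between its flat sides; pinch these from above. It can turn between the fingers. Point: boss centre; lid shut: x = -105, y = 0, z = 59 mm in the case's frame, 30 mm clear of the lid; 181 mm from the hinge line, 4 mm above the lid's underside. Axes turn with the lid.
- grease_jar: Bystander: jar with a dark lid, 46 mm across, 34 mm high, on the left of the case. Origin: centre of its underside.
- eyepiece_1: Bystander: black eyepiece, 35 mm across, 42 mm high, on the left of the case. Origin: centre of its underside.
- filter_1: Bystander: round framed glass filter lying flat, 45 mm across, 8 mm thick, on the left of the case. Origin: centre of its underside.
Mind the look-alikes: they are no part of the job. What is shaped like the mallet but purple is not meant.

How it is judged:
By the outcome, as a careful person would: the job done as asked, in the order asked, and still so for the second after the job is handed in, while the arm keeps its last pose, push and grip.
It also fails if it takes over 51 s, if anything falls off the work surface, if the arm or the gripper's body presses on something with over 40 N, if the wrist force passes 120 N, or if a joint passes its speed limit or range.

## Robot

A 6-joint arm with a two-finger parallel gripper is mounted at the origin on a cart in front of the work surface, level with it; the furniture and walls round the work are solid. World frame = base frame: x ahead of the robot, y to its left, z up, the work surface at z = 0. Lengths are in mm, angles in rad, forces in N, time in s.
With the tool pointing down it reaches from about 350 to 875 mm from the base axis. Payload 4.2 kg.
Tool frame: the origin (TCP) lies at the very end of the fingers, on their centre line; the grasp point (between the pads) lies arm.grip_point_offset behind it (arm.grip_point_offset is the distance from the TCP to the grasp point, in mm); z points along the fingers, y is the line along which they close (so a half turn about z gives the same grasp; the last joint's range is limited). The gripper opens to 85 mm and grips with 20 to 120 N. Pads are 22 mm wide; open, the fingers measure 114 mm over their backs; the gripper's body (76 mm by 85 mm) begins 54 mm behind the grasp point. The pads swing forward as they close: fully open they stand 13 mm farther back than shut.
Start: joints at [-0.932, 0.385, 0.008, 0, -1.194, -0.259], TCP at [231.723, -580.434, 200.012] pointing down, gripper open.
Joint ranges: [-3.14, 3.14], [-1.21, 2.06], [-1.07, 1.41], [-3.16, 2.05], [-2.99, -0.16], [-3.1, 3.1]. Speed limits (rad/s): [2.79, 2.79, 3.14, 3.14, 3.14, 3.14].

## Interface

Orientations are given as a unit quaternion [x, y, z, w].
In Python, from bench import arm, cams, ticket gives the robot as it stands.
- The arm moves only by the tool servo_tool, never from a script. Its argument "commands" is a list that holds one entry, the list of rows, each a list of 7 numbers: the closure in counts, from 0 (fully open) to 255 (shut), then the shift along the tool's x, y, z in m, then the turn, a rotation vector about the tool's x, y, z in degrees. In form: [[[grip, x, y, z, ax, ay, az], ...]]. A call has 1 to 10 rows; each row shifts and turns the commanded pose from where the row before left it, along the tool's axes as they then stand; what a row does not reach is not made up. A row lasts 1/12 s, in which the tool goes at most 41.7 mm and 7.16 degrees, less where a joint would pass 70% of its speed; a pose out of reach is approached as far as the arm can. A call with a gripper value outside its range is refused whole. The fingers move at their own pace and stop on an object; the grip force is fixed at half the most. Time passes only in rows, so rows that do not move let the fingers close. It gives the time, the measured TCP pose, the force, the opening and the grip force at its end, in the units of the state.
- arm.read_state(): the state, without advancing time (a new reading comes with each control period).
- cams.get_image(name): name is "side" or "top"; returns a dict with "frame" (420x560x3 uint8, blue, green, red), "K" (3x3 intrinsics, pixels), "T" (4x4, takes a point from camera to world coordinates). Camera axes: x right, y up, looking along -z (the intrinsics and any distortion apply to the point x, -y, -z); pixel columns grow to the right and rows downward; lengths in mm; the calibration is good to about 2 mm. A picture is of the moment at which its call begins. There is no depth.
- ticket.job_done(): hands the job in; it is judged then, once.
The state is a dict: "clock": time; "joints": joint angles; "joint_vel": joint speeds; "joint_efforts": joint torques, N m; "position": TCP position; "ee_rot": TCP orientation; "contact_force": force on the tool from outside, world axes, zero at the start; "wrist_torque": the same for the moment, N m; "gripper_width": finger opening in mm; "grasp_force": force on a finger pad.
Only numpy, scipy, OpenCV 4.12 (cv2) and the standard library are available. Lean on these libraries where they do the work, as an engineer would, in place of code of your own. Each camera call takes 0.05 s, during which the arm holds its last target. There are 200 camera calls.

## Working session

There is one attempt and no reset: what is moved stays moved. The work goes in short steps, Python scripts to look and compute and a tool call to move; the robot and the scene stay as the last step left them, time stands still between calls to the robot, and variables do not carry over. Pictures are saved under pics/ and viewed, at most 10 in all, crops included, and the job is handed in when it is done.

Besides the shell and the picture viewer there is one more tool, called after "Emit:" by a JSON object that holds its "method" and its "body", one argument or row to a line. servo_tool: Moves the arm, as the interface text tells. Its arguments: {"type":"object","properties":{"commands":{"type":"array","items":{"type":"array","items":{"type":"array","items":{"type":"number"}}}}},"required":["commands"]}

```bash
ls; mkdir -p pics
python3 - <<'E'
from bench import arm,cams
import cv2,numpy as np
print(arm.read_state(), arm.grip_point_offset)
for n in("top","side"):
    d=cams.get_image(n); cv2.imwrite(f"pics/{n}0.png",d["frame"]); np.savez(f"pics/{n}0.npz",**{k:d[k] for k in("frame","K","T")}); print(n,d.keys(),d["K"].round(1).tolist(),d["T"].round(3).tolist())
E
```

```text
pics
{'clock': 0.0, 'joints': array([-9.32399465e-01,  3.85594540e-01,  6.60444677e-03, -4.86790521e-04,
       -1.19397443e+00, -2.58614438e-01]), 'joint_vel': array([-0.00045409,  0.00010425,  0.00212688,  0.00106661,  0.00087284,
        0.00017889]), 'joint_efforts': array([-9.07180638e-04, -3.92291415e+01,  1.88404083e+01,  4.18636858e+00,
       -4.64248602e-03,  2.28727288e-05]), 'position': array([ 231.47708751, -579.85253058,  198.89216335]), 'ee_rot': array([-1.88663754e-01,  9.82041120e-01,  1.07496909e-03, -2.66238423e-04]), 'contact_force': array([ 0.31962857, -0.60426394,  0.35236272]), 'wrist_torque': array([-0.01334505,  0.05463063, -0.08089502]), 'grasp_force': 0.0, 'gripper_width': 85.57165686727471} 18.700000000000003
top dict_keys(['frame', 'K', 'T']) [[412.9, 0.0, 285.3], [0.0, 412.9, 216.4], [0.0, 0.0, 1.0]] [[0.014, 0.996, -0.09, 544.478], [-1.0, 0.012, -0.022, 63.073], [-0.02, 0.09, 0.996, 1080.15], [0.0, 0.0, 0.0, 1.0]]
side dict_keys(['frame', 'K', 'T']) [[379.2, 0.0, 276.9], [0.0, 379.2, 206.2], [0.0, 0.0, 1.0]] [[-0.82, 0.34, -0.462, 252.157], [-0.573, -0.509, 0.642, 616.75], [-0.017, 0.791, 0.612, 576.394], [0.0, 0.0, 0.0, 1.0]]
```

View pics/top0.png

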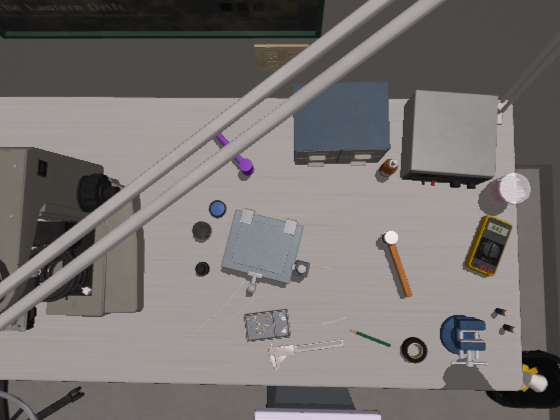

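View pics/side0.png

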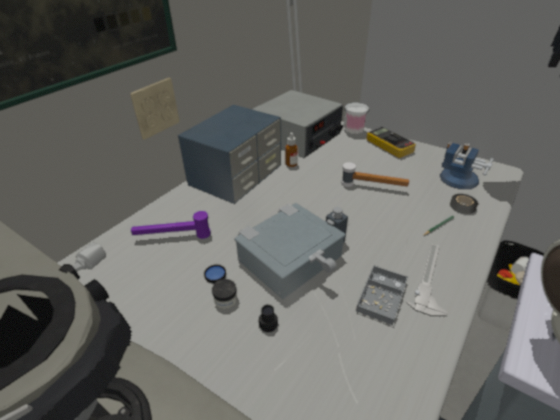

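The top view shows the orange-handled mallet with its white face at (390,238) and its handle running to (405,295). The case is at (262,247), the latch at (301,269) and the tab at (252,284). Two things could be taken for the mallet: the purple mallet shape at (245,166), which is the decoy, and the orange-handled one at (390,238). I choose the wooden one and will check it in a crop.

```bash
cat > h.py <<'E'
import numpy as np,cv2
from bench import arm,cams
def snap(n):
    return cams.get_image(n)
def ray(d,u,v):
    p=np.linalg.inv(d["K"])@[u,v,1]; p=p*[1,-1,-1]
    return d["T"][:3,3],d["T"][:3,:3]@p
def onz(d,u,v,z):
    o,r=ray(d,u,v); return o+r*(z-o[2])/r[2]
def proj(d,P):
    p=np.linalg.inv(d["T"])@[*P,1]; q=d["K"]@(p[:3]*[1,-1,-1]); return q[:2]/q[2]
def tri(d1,p1,d2,p2):
    A=[];b=[]
    for d,p in((d1,p1),(d2,p2)):
        o,r=ray(d,*p); r/=np.linalg.norm(r); M=np.eye(3)-np.outer(r,r); A.append(M); b.append(M@o)
    return np.linalg.lstsq(np.vstack(A),np.hstack(b),rcond=None)[0]
E
python3 - <<'E'
from h import *
d=dict(np.load("pics/top0.npz")); s=dict(np.load("pics/side0.npz"))
f=d["frame"]
hsv=cv2.cvtColor(f,cv2.COLOR_BGR2HSV)
m=cv2.inRange(hsv,(5,120,60),(18,255,255)); m[:225]=0; m[:, :370]=0;m[:,425:]=0; m[310:]=0
p=np.argwhere(m)[:,::-1]; print(len(p),p.mean(0),cv2.minAreaRect(p.astype(np.float32)))
r=cv2.minAreaRect(p.astype(np.float32)); b=cv2.boxPoints(r)
for q in b: print(q,onz(d,*q,37).round(1))
g=f[195:315,205:425]
a=cv2.resize(f[200:300,215:325],None,fx=5,fy=5,interpolation=cv2.INTER_CUBIC)
c=cv2.resize(f[222:302,375:425],None,fx=5,fy=5,interpolation=cv2.INTER_CUBIC)
c=cv2.copyMakeBorder(c,0,100,0,0,0)
cv2.imwrite("pics/c1.png",np.hstack([a,c]))
cv2.imwrite("pics/c2.png",cv2.resize(s["frame"][155:305,225:425],None,fx=4,fy=4,interpolation=cv2.INTER_CUBIC))
E
```

```text
366 [399.66666667 269.87704918] ((399.63336181640625, 269.607666015625), (56.008602142333984, 6.687593936920166), 70.90650939941406)
[387.31302 244.23778] [ 571.6 -171.3   37. ]
[393.63272 242.05022] [ 577.3 -187.2   37. ]
[411.9537  294.97754] [ 446.8 -231.1   37. ]
[405.634  297.1651] [ 441.2 -215.5   37. ]
```

View pics/c1.png

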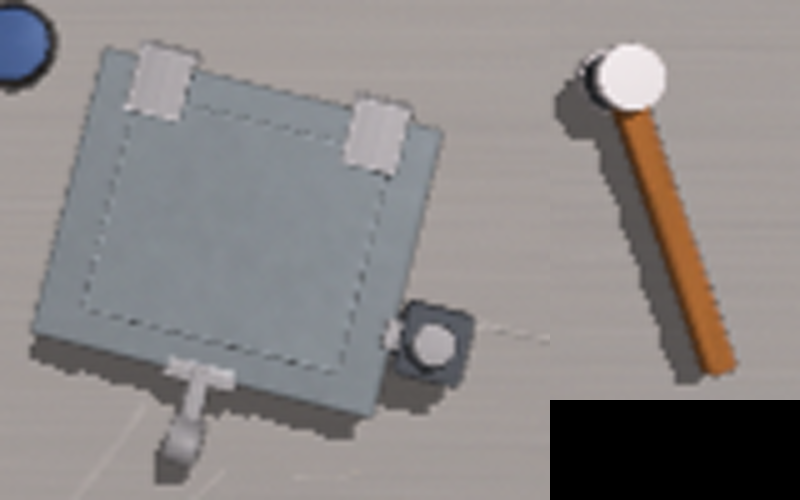

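View pics/c2.png

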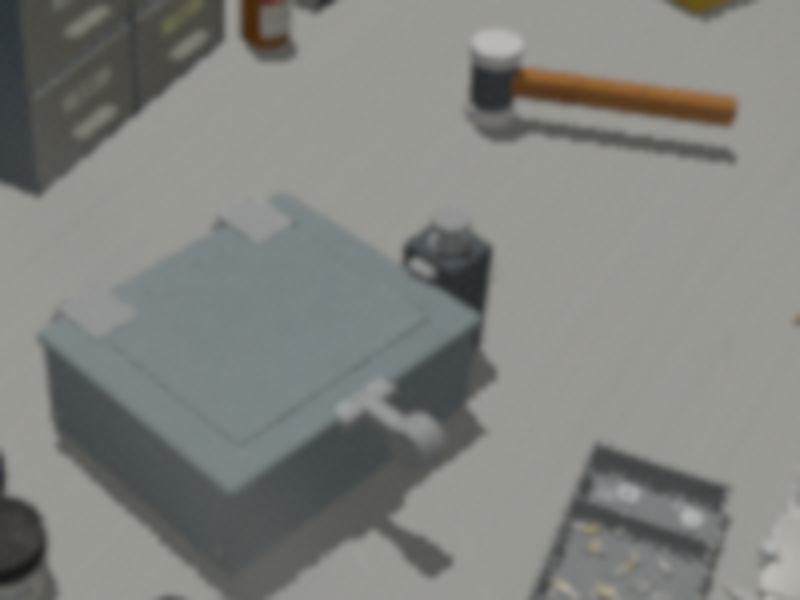

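The first crop shows the wooden mallet with its white face at (391,237) in the top frame. The plunger cap is at (302,269), the tab boss at (251.5,287) and the lid has four clear corners. The side crop confirms a mallet standing on its head, with the plunger cap at (337,209) and the boss at (332,263).

```bash
cat > m.py <<'E'
from h import *
d=dict(np.load("pics/top0.npz")); s=dict(np.load("pics/side0.npz"))
c=lambda x,y,k,ox,oy:((x+.5)/k-.5+ox,(y+.5)/k-.5+oy)
t=lambda x,y:c(x,y,5,215,200)
S=lambda x,y:c(x,y,4,225,155)
pl=t(434,344); print("plunger z92",onz(d,*pl,92),"z90",onz(d,*pl,90),"side",onz(s,*S(450,217),91),"tri",tri(d,pl,s,S(450,217)))
mt=c(81,77,5,375,222); print("mallet z56",onz(d,*mt,56),"side",onz(s,*S(497,42),56),"tri",tri(d,mt,s,S(497,42)))
tb=t(183,435); print("tab z65",onz(d,*tb,65),"tri",tri(d,tb,s,S(426,432)))
C=np.array([onz(d,*t(*q),67) for q in((106,47),(440,130),(372,415),(35,332))])
print(C.round(1),C.mean(0)); 
for i in range(4):
    v=C[(i+1)%4]-C[i]; print(np.linalg.norm(v),np.degrees(np.arctan2(v[1],v[0])))
E
python3 m.py
```

```text
plunger z92 [510.07443051  44.49906725  92.        ] z90 [510.00479905  44.46147427  90.        ] side [509.58214438  45.80128731  91.        ] tri [510.07793884  44.49705945  89.92591519]
mallet z56 [ 589.01226603 -175.76962399   56.        ] side [ 588.9813127  -175.40361695   56.        ] tri [ 589.07981157 -175.79714974   55.76291048]
tab z65 [463.29957248 165.72599981  65.        ] tri [460.45753747 164.47803831  64.09885557]
[[652.7 207.8  67. ]
 [613.7  42.2  67. ]
 [474.5  73.8  67. ]
 [512.1 239.1  67. ]] [563.25258341 140.72124     67.        ]
170.1516463929467 -103.26673350914253
142.67929995235502 167.21921117107914
169.5827887480286 77.18735077996368
144.0291954715961 -12.556916912568344
```

Emit:
{"method": "servo_tool", "body": {
  "commands": [
    [[0, -0.0273, 0.0154, 0, 0, 0, 0], [0, -0.0273, 0.0154, 0, 0, 0, 0], [0, -0.0273, 0.0154, 0, 0, 0, 0], [0, -0.0273, 0.0154, 0, 0, 0, 0], [0, -0.0273, 0.0154, 0, 0, 0, 0], [0, -0.0273, 0.0154, 0, 0, 0, 0], [0, -0.0273, 0.0154, 0, 0, 0, 0], [0, -0.0273, 0.0154, 0, 0, 0, 0], [0, -0.0273, 0.0154, 0, 0, 0, 0], [0, -0.0273, 0.0154, 0, 0, 0, 0]]
  ]
}}

```text
clock: 0.93
position: [428.6, -334.7, 199.7]
ee_rot: [-0.189, 0.982, 0.0, -0.0]
contact_force: [0.8, -0.2, 0.1]
gripper_width: 85.5
grasp_force: 0.0
```

Emit:
{"method": "servo_tool", "body": {
  "commands": [
    [[0, -0.0273, 0.0154, 0, 0, 0, 0], [0, -0.0273, 0.0154, 0, 0, 0, 0], [0, -0.0273, 0.0154, 0, 0, 0, 0], [0, -0.0273, 0.0154, 0.02, 0, 0, 0], [0, -0.0273, 0.0154, 0.02, 0, 0, 0], [0, -0.0273, 0.0154, 0.02, 0, 0, 0], [0, 0, 0, 0.02, 0, 0, 3.4], [0, 0, 0, 0, 0, 0, 0], [0, 0, 0, 0, 0, 0, 0]]
  ]
}}

```text
clock: 1.68
position: [545.1, -189.4, 118.8]
ee_rot: [-0.161, 0.987, 0.0, -0.002]
contact_force: [0.8, 0.2, -0.3]
gripper_width: 85.4
grasp_force: 0.0
```

```bash
cat > go.py <<'E'
import sys
from h import *
from scipy.spatial.transform import Rotation as R
# usage: go.py x y z yaw_of_tool_y(deg)
s=arm.read_state(); r=R.from_quat(s["ee_rot"]); M=r.as_matrix()
x,y,z,w=map(float,sys.argv[1:5]); 
Y=np.array([np.cos(np.radians(w)),np.sin(np.radians(w)),0]); Z=np.array([0,0,-1.]); T=np.array([np.cross(Y,Z),Y,Z]).T
print("t",s["clock"].__round__(2),"pos",s["position"].round(1),"F",s["contact_force"].round(1),"w",round(s["gripper_width"],1),"g",round(s["grasp_force"],1))
print("shift mm",(M.T@(np.array([x,y,z])-s["position"])).round(1),"turn deg",np.degrees(R.from_matrix(M.T@T).as_rotvec()).round(2))
E
python3 go.py 546.3 -189.8 10 108.4
```

```text
t 1.68 pos [ 545.1 -189.4  118.8] F [ 0.8  0.2 -0.3] w 85.4 g 0.0
shift mm [ -1.4  -0.9 108.8] turn deg [ 0.07 -0.21  0.07]
```

Emit:
{"method": "servo_tool", "body": {
  "commands": [
    [[0, -0.001, -0.001, 0.02, 0, 0, 0], [0, 0, 0, 0.025, 0, 0, 0], [0, 0, 0, 0.025, 0, 0, 0], [0, 0, 0, 0.02, 0, 0, 0], [0, 0, 0, 0.012, 0, 0, 0], [0, 0, 0, 0.006, 0, 0, 0], [150, 0, 0, 0, 0, 0, 0], [255, 0, 0, 0, 0, 0, 0], [255, 0, 0, 0, 0, 0, 0], [255, 0, 0, 0, 0, 0, 0]]
  ]
}}

```text
clock: 2.52
position: [548.3, -190.6, 13.5]
ee_rot: [-0.16, 0.987, -0.0, 0.001]
contact_force: [-0.7, -0.5, -0.4]
gripper_width: 38.6
grasp_force: 0.0
```

Emit:
{"method": "servo_tool", "body": {
  "commands": [
    [[255, 0, 0, 0, 0, 0, 0], [255, 0, 0, 0, 0, 0, 0], [255, 0, 0, 0, 0, 0, 0], [255, 0, 0, 0, 0, 0, 0], [255, 0, 0, 0, 0, 0, 0], [255, 0, 0, 0, 0, 0, 0]]
  ]
}}

```text
clock: 3.02
position: [547.3, -190.3, 12.0]
ee_rot: [-0.16, 0.987, 0.0, -0.0]
contact_force: [0.6, -0.4, 0.3]
gripper_width: -0.0
grasp_force: 0.0
```

The fingers shut on nothing, so I'm taking another look.

Run:
```python
from h import *
d=snap("top"); s=snap("side")
np.savez("pics/t1.npz",**{k:d[k] for k in("frame","K","T")});np.savez("pics/s1.npz",**{k:s[k] for k in("frame","K","T")})
a=cv2.resize(d["frame"][190:310,340:440],None,fx=4,fy=4,interpolation=cv2.INTER_CUBIC)
b=cv2.resize(s["frame"][100:220,320:420],None,fx=4,fy=4,interpolation=cv2.INTER_CUBIC)
cv2.imwrite("pics/c3.png",np.hstack([a,b]))
st=arm.read_state(); p=st["position"]; print(proj(d,p),proj(s,p),p,st["gripper_width"])
```

```text
[392.60844089 254.03774687] [364.08925015 181.53383457] [ 547.32119755 -190.27191802   11.96165382] 0.1704297020298006
```

View pics/c3.png

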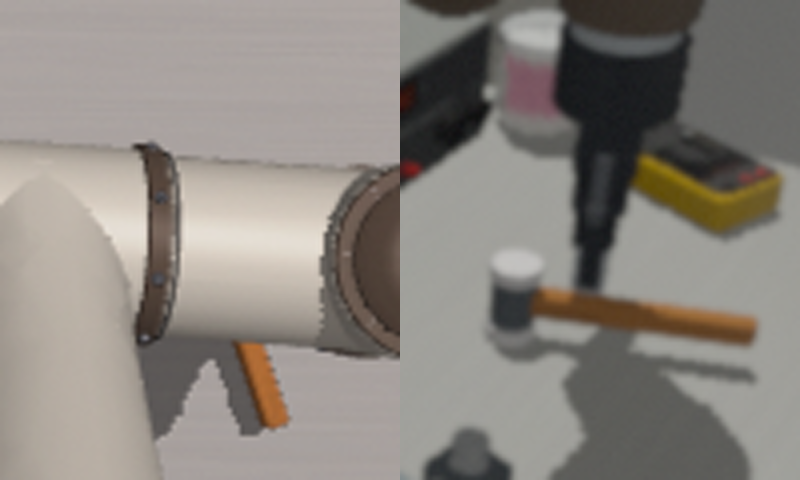

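Run:
```python
from h import *
d=dict(np.load("pics/s1.npz")); p=arm.read_state()["position"]
for z in(12,28,37,60,100,140): q=proj(d,[p[0],p[1],z]); print(z,q.round(1),((q-[320,100])*4).round(0))
for y in (-25,25): print("crosswise",proj(d,[p[0]-.32*y,p[1]+.95*y,60]).round(1))
print("hand along",[((proj(d,[589-.949*k,-175.6-.316*k,37])-[320,100])*4).round(0).tolist() for k in(15,45,154)])
cv2.imwrite("pics/c4.png",cv2.resize(d["frame"][140:200,340:420],None,fx=9,fy=9,interpolation=cv2.INTER_NEAREST))
```

```text
12 [364.1 181.5] [176. 326.]
28 [364.8 176.4] [179. 306.]
37 [365.3 173.5] [181. 294.]
60 [366.4 165.9] [186. 264.]
100 [368.5 152.2] [194. 209.]
140 [370.6 137.8] [202. 151.]
crosswise [367.4 161. ]
crosswise [365.4 171. ]
hand along [[136.0, 288.0], [182.0, 295.0], [357.0, 319.0]]
```

View pics/c4.png

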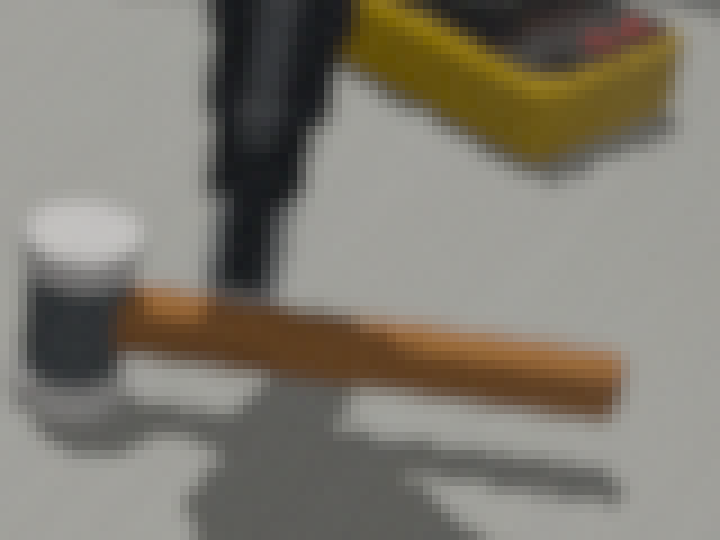

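Emit:
{"method": "servo_tool", "body": {
  "commands": [
    [[255, 0, 0, -0.02, 0, 0, 0], [255, 0, 0, -0.025, 0, 0, 0], [255, 0, 0, -0.025, 0, 0, 0], [255, 0, 0, -0.02, 0, 0, 0], [255, 0, 0, 0, 0, 0, 0]]
  ]
}}

```text
clock: 3.53
position: [550.5, -190.9, 106.9]
ee_rot: [-0.16, 0.987, -0.002, 0.004]
contact_force: [0.8, -0.4, 0.9]
gripper_width: -0.4
grasp_force: 0.0
```

Run:
```python
from h import *
d=snap("side"); st=arm.read_state(); p=st["position"]
q=proj(d,p); print(p,q, st["gripper_width"], proj(d,p+[0,0,20]))
f=d["frame"]
g=cv2.cvtColor(f,cv2.COLOR_BGR2GRAY)
for v in range(int(q[1])-30,int(q[1])+16,2): print(v,g[v,350:388:2].tolist())
```

```text
[ 549.02555591 -190.49255827  104.5917248 ] [368.10025044 150.38723947] 0.05802429018818382 [369.16066664 143.22041081]
120 [96, 95, 97, 97, 98, 98, 96, 92, 95, 41, 25, 28, 25, 23, 51, 98, 103, 103, 102]
122 [97, 97, 98, 95, 98, 98, 98, 94, 87, 35, 28, 28, 26, 25, 65, 101, 102, 102, 103]
124 [97, 97, 99, 98, 98, 98, 97, 102, 85, 34, 28, 27, 25, 27, 66, 100, 103, 102, 102]
126 [101, 98, 99, 98, 97, 99, 102, 108, 102, 70, 35, 26, 30, 59, 96, 92, 88, 100, 103]
128 [109, 107, 108, 103, 105, 109, 115, 140, 140, 86, 37, 30, 45, 83, 81, 74, 88, 107, 101]
130 [119, 118, 118, 118, 115, 119, 114, 125, 136, 84, 31, 27, 54, 85, 88, 100, 115, 124, 110]
132 [112, 116, 114, 118, 114, 107, 100, 93, 97, 72, 30, 28, 66, 102, 102, 94, 90, 80, 71]
134 [92, 95, 95, 97, 95, 91, 90, 91, 91, 62, 31, 28, 76, 100, 84, 68, 64, 64, 64]
136 [98, 92, 90, 90, 91, 90, 89, 90, 90, 56, 31, 33, 79, 95, 74, 64, 61, 59, 56]
138 [150, 128, 103, 99, 99, 99, 99, 102, 103, 82, 75, 71, 89, 103, 106, 87, 66, 41, 38]
140 [159, 157, 153, 152, 151, 150, 151, 152, 131, 83, 81, 83, 81, 79, 86, 101, 109, 88, 60]
142 [158, 158, 159,
[... 454 characters left out ...]

152 [158, 158, 158, 157, 158, 158, 158, 158, 158, 157, 157, 158, 159, 159, 158, 158, 154, 138, 122]
154 [157, 158, 158, 158, 159, 158, 158, 158, 158, 158, 158, 158, 158, 158, 158, 157, 157, 157, 157]
156 [158, 157, 158, 158, 158, 157, 157, 158, 158, 159, 159, 158, 158, 158, 159, 157, 158, 158, 158]
158 [157, 158, 158, 158, 158, 158, 157, 157, 159, 158, 159, 157, 158, 158, 158, 158, 158, 158, 158]
160 [159, 158, 158, 158, 158, 158, 158, 158, 158, 159, 158, 158, 159, 157, 158, 157, 158, 159, 158]
162 [175, 168, 159, 158, 157, 157, 158, 158, 159, 158, 158, 159, 158, 158, 157, 158, 159, 158, 158]
164 [190, 188, 180, 159, 157, 158, 158, 159, 158, 158, 159, 158, 157, 157, 158, 158, 158, 157, 157]
```

Emit:
{"method": "servo_tool", "body": {
  "commands": [
    [[0, 0, 0, 0, 0, 0, 0], [0, 0, 0, 0, 0, 0, 0], [0, 0, 0, 0, 0, 0, 0], [0, 0, 0, 0, 0, 0, 0], [0, 0, 0, 0, 0, 0, 0], [0, 0, 0, 0, 0, 0, 0], [0, 0, 0, 0, 0, 0, 7], [0, 0, 0, 0, 0, 0, 7], [0, 0, 0, 0, 0, 0, 7], [0, 0, 0, 0, 0, 0, 7]]
  ]
}}

```text
clock: 4.42
position: [547.3, -190.3, 101.8]
ee_rot: [0.087, 0.996, -0.0, -0.0]
contact_force: [0.0, 0.2, 0.2]
gripper_width: 85.2
grasp_force: 0.0
```

Emit:
{"method": "servo_tool", "body": {
  "commands": [
    [[0, 0, 0, 0, 0, 0, 7], [0, 0, 0, 0, 0, 0, 7], [0, 0, 0, 0, 0, 0, 7], [0, 0, 0, 0, 0, 0, 7], [0, 0, 0, 0, 0, 0, 0], [0, 0, 0, 0, 0, 0, 0], [0, 0, 0, 0, 0, 0, 0]]
  ]
}}

```text
clock: 5.0
position: [547.3, -190.3, 101.9]
ee_rot: [0.321, 0.947, -0.0, -0.0]
contact_force: [0.3, 0.5, 0.2]
gripper_width: 85.5
grasp_force: 0.0
```

Run:
```python
from h import *
from scipy.spatial.transform import Rotation as R
d=snap("side");t=snap("top"); st=arm.read_state(); p=st["position"]
M=R.from_quat(st["ee_rot"]).as_matrix(); print(p,M[:,1].round(2), st["gripper_width"])
a=d["frame"][75:195,310:440].copy()
a=cv2.resize(a,None,fx=4,fy=4,interpolation=cv2.INTER_CUBIC)
for o,c in((0,(0,0,255)),(42.5,(0,255,0)),(-42.5,(255,0,0))):
    q=(proj(d,p+M[:,1]*o)-[310,75])*4; cv2.circle(a,tuple(int(x) for x in q),3,c,-1)
    for h in (20,40,60): 
        q=(proj(d,p+M[:,1]*o-M[:,2]*h)-[310,75])*4; cv2.circle(a,tuple(int(x) for x in q),1,c,-1)
b=cv2.resize(t["frame"][180:300,350:420],None,fx=4,fy=4)
cv2.imwrite("pics/c5.png",np.hstack([a,b]))
```

```text
[ 547.32533457 -190.28780808  101.95600854] [ 0.61  0.79 -0.  ] 85.36321531194726
```

View pics/c5.png

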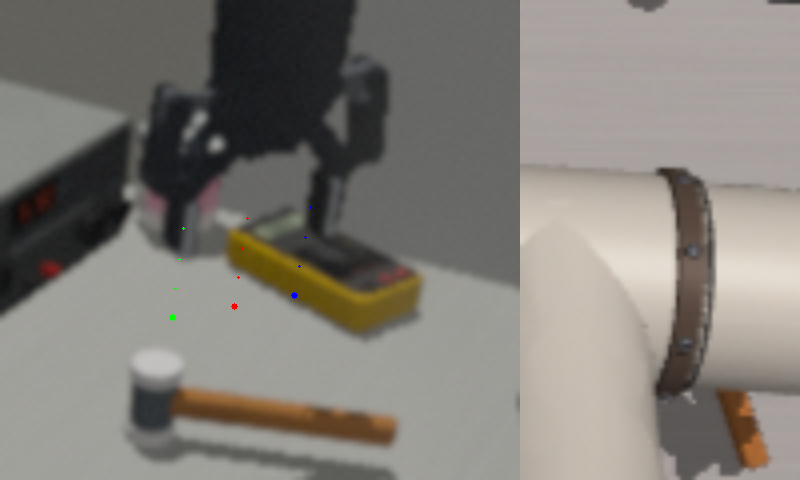

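The fingertips appear about 34 mm higher in the picture than the reported TCP. I'll go down in steps, watching the force.

Emit:
{"method": "servo_tool", "body": {
  "commands": [
    [[0, 0, 0, 0, 0, 0, -7], [0, 0, 0, 0, 0, 0, -7], [0, 0, 0, 0, 0, 0, -7], [0, 0, 0, 0, 0, 0, -7], [0, 0, 0, 0.02, 0, 0, -7], [0, 0, 0, 0.025, 0, 0, -7], [0, 0, 0, 0.025, 0, 0, -7], [0, 0, 0, 0.015, 0, 0, -7], [0, 0, 0, 0.01, 0, 0, 0], [0, 0, 0, 0, 0, 0, 0]]
  ]
}}

```text
clock: 5.93
position: [545.7, -190.1, 4.8]
ee_rot: [-0.158, 0.987, 0.001, -0.002]
contact_force: [0.5, -0.5, 1.1]
gripper_width: 85.6
grasp_force: 0.0
```

Emit:
{"method": "servo_tool", "body": {
  "commands": [
    [[0, 0, 0, 0.003, 0, 0, 0], [0, 0, 0, 0.003, 0, 0, 0], [0, 0, 0, 0, 0, 0, 0], [0, 0, 0, 0, 0, 0, 0]]
  ]
}}

```text
clock: 6.27
position: [547.9, -190.3, 1.8]
ee_rot: [-0.159, 0.987, -0.0, 0.001]
contact_force: [-0.5, 0.2, -0.0]
gripper_width: 85.5
grasp_force: 0.0
```

Emit:
{"method": "servo_tool", "body": {
  "commands": [
    [[0, 0, 0, 0.004, 0, 0, 0], [0, 0, 0, 0.004, 0, 0, 0], [0, 0, 0, 0, 0, 0, 0]]
  ]
}}

```text
clock: 6.52
position: [546.7, -190.2, -7.7]
ee_rot: [-0.159, 0.987, 0.0, -0.001]
contact_force: [-0.0, -0.3, 0.2]
gripper_width: 85.4
grasp_force: 0.0
```

Run:
```python
from h import *
d=snap("side"); st=arm.read_state(); p=st["position"]; print(p,st["contact_force"])
a=cv2.resize(d["frame"][120:220,320:420],None,fx=6,fy=6,interpolation=cv2.INTER_CUBIC)
cv2.circle(a,tuple(int(x) for x in (proj(d,p)-[320,120])*6),3,(0,0,255),-1)
cv2.imwrite("pics/c6.png",a)
```

```text
[ 546.87556021 -190.2471015    -7.43184554] [ 0.15997567 -1.55828338  0.3417191 ]
```

View pics/c6.png

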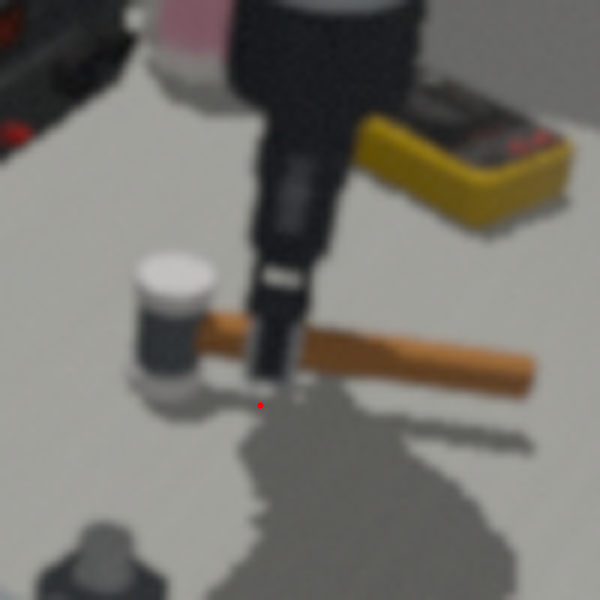

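The near finger is now in front of the handle, with its tip at crop (270,380). That puts the tip at about z = 32 open, or about 19 once shut, so it needs another 10 mm.

Emit:
{"method": "servo_tool", "body": {
  "commands": [
    [[0, -0.003, 0, 0.005, 0, 0, 0], [0, 0, 0, 0.005, 0, 0, 0], [0, 0, 0, 0, 0, 0, 0], [255, 0, 0, 0, 0, 0, 0], [255, 0, 0, 0, 0, 0, 0], [255, 0, 0, 0, 0, 0, 0], [255, 0, 0, 0, 0, 0, 0], [255, 0, 0, 0, 0, 0, 0], [255, 0, 0, 0, 0, 0, 0], [255, 0, 0, 0, 0, 0, 0]]
  ]
}}

```text
clock: 7.4
position: [550.2, -189.3, -16.7]
ee_rot: [-0.16, 0.987, -0.0, 0.0]
contact_force: [-0.8, 1.0, 1.2]
gripper_width: 14.6
grasp_force: 62.4
```

Emit:
{"method": "servo_tool", "body": {
  "commands": [
    [[255, 0, 0, -0.01, 0, 0, 0], [255, 0, 0, -0.02, 0, 0, 0], [255, 0, 0, -0.025, 0, 0, 0], [255, 0, 0, -0.025, 0, 0, 0], [255, 0, 0, -0.02, 0, 0, 0], [255, 0, 0, -0.015, 0, 0, 0], [255, 0, 0, 0, 0, 0, 0], [255, 0, 0, 0, 0, 0, 0]]
  ]
}}

```text
clock: 8.07
position: [550.0, -189.2, 98.5]
ee_rot: [-0.159, 0.987, 0.0, 0.001]
contact_force: [0.0, -0.2, -2.9]
gripper_width: 14.8
grasp_force: 61.9
```

Run:
```python
from h import *
st=arm.read_state(); print(st["position"],st["contact_force"],st["wrist_torque"],st["gripper_width"])
d=snap("side");f=d["frame"];t=snap("top")
h=cv2.cvtColor(f,cv2.COLOR_BGR2HSV); m=cv2.inRange(h,(0,0,165),(180,40,255)); m[:90]=0;m[200:]=0;m[:,:310]=0;m[:,400:]=0
n,l,s,c=cv2.connectedComponentsWithStats(m); print([(s[i].tolist(),c[i].round(1).tolist()) for i in range(1,n) if s[i][4]>15])
m=cv2.inRange(h,(5,110,40),(18,255,255)); m[:,:310]=0;m[:,430:]=0;m[:90]=0;m[200:]=0
p=np.argwhere(m)[:,::-1].astype(np.float32); print(cv2.boxPoints(cv2.minAreaRect(p)))
cv2.imwrite("pics/s7.png",f);np.savez("pics/s7.npz",frame=f,K=d["K"],T=d["T"])
f=t["frame"];h=cv2.cvtColor(f,cv2.COLOR_BGR2HSV);m=cv2.inRange(h,(5,120,60),(18,255,255)); m[:200]=0; m[:, :350]=0;m[:,440:]=0; m[310:]=0
p=np.argwhere(m)[:,::-1].astype(np.float32); print("top",len(p),cv2.boxPoints(cv2.minAreaRect(p)))
```

```text
[ 550.03925638 -189.22494536   98.51335592] [ 0.0431432  -0.18085553 -2.91654641] [-0.03152144  0.06631338 -0.01329648] 14.820405585466435
[([347, 104, 19, 8, 101], [356.8, 108.1]), ([348, 122, 13, 6, 58], [353.8, 124.0])]
[[314.44058 131.54326]
 [315.91623 122.19731]
 [417.43784 138.22704]
 [415.9622  147.57298]]
top 200 [[411.00003 277.00003]
 [418.20004 274.6    ]
 [426.80002 300.4    ]
 [419.6     302.80002]]
```

Run:
```python
from h import *
d=dict(np.load("pics/s7.npz"))
print(proj(d,[589,-175.6,171.2]),onz(d,356.8,108.1,171.2),[proj(d,[589-.949*k,-175.6-.316*k,152.2]).round(1).tolist() for k in(15,154)])
f=d["frame"]; a=cv2.resize(f[60:180,310:430],None,fx=5,fy=5,interpolation=cv2.INTER_CUBIC)
for z in (115.2,171.2): cv2.circle(a,tuple(int(x) for x in (proj(d,[589,-175.6,z])-[310,60])*5),3,(0,0,255),-1)
cv2.imwrite("pics/c8.png",a)
```

```text
[353.65873574 124.05615401] [ 623.55622711 -265.28444917  171.2       ] [[359.0, 132.0], [419.0, 138.8]]
```

View pics/c8.png

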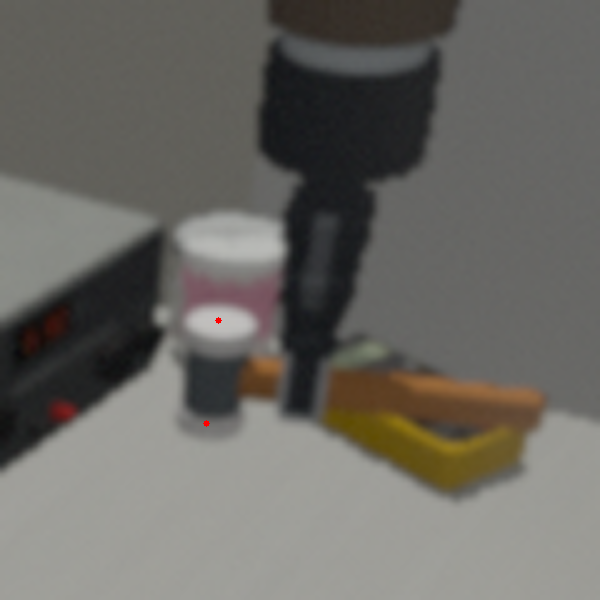

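The lifted head lines up exactly with its predicted pixels, at crop (218,322). The mallet is therefore level and its underside is at reading z + 16.7. Next I move it over the plunger.

Emit:
{"method": "servo_tool", "body": {
  "commands": [
    [[255, 0, 0.018, 0, 0, 0, 0], [255, 0.001, 0.026, 0, 0, 0, 0], [255, 0.001, 0.03, 0, 0, 0, 0], [255, 0.001, 0.03, 0, 0, 0, 0], [255, 0.001, 0.03, 0, 0, 0, 0], [255, 0.001, 0.03, 0, 0, 0, 0], [255, 0, 0.03, 0, 0, 0, 0], [255, 0, 0.025, 0, 0, 0, 0], [255, 0, 0.015, 0, 0, 0, 0], [255, 0, 0, 0, 0, 0, 0]]
  ]
}}

```text
clock: 9.0
position: [469.9, 32.9, 96.8]
ee_rot: [-0.161, 0.987, -0.0, -0.002]
contact_force: [0.0, -0.2, -3.2]
gripper_width: 14.7
grasp_force: 61.9
```

Emit:
{"method": "servo_tool", "body": {
  "commands": [
    [[255, 0, 0, 0, 0, 0, 0], [255, 0, 0, 0, 0, 0, 0], [255, 0, 0, 0, 0, 0, 0]]
  ]
}}

```text
clock: 9.25
position: [471.6, 30.4, 97.4]
ee_rot: [-0.159, 0.987, -0.0, -0.001]
contact_force: [1.1, 0.2, -3.2]
gripper_width: 14.6
grasp_force: 61.9
```

```bash
python3 go.py 471 31 75 108.4;  python3 - <<'E'
from h import *
d=snap("side");f=d["frame"];st=arm.read_state();p=st["position"]
P=proj(d,[p[0]+39,p[1]+13.6,p[2]+72.7]);print("pred top",P,"plunger",proj(d,[510,44.5,91]))
h=cv2.cvtColor(f,cv2.COLOR_BGR2HSV); m=cv2.inRange(h,(0,0,165),(180,40,255)); m[:int(P[1])-25]=0;m[int(P[1])+45:]=0;m[:,:int(P[0])-30]=0;m[:,int(P[0])+30:]=0
n,l,s,c=cv2.connectedComponentsWithStats(m); print([(s[i].tolist(),c[i].round(1).tolist()) for i in range(1,n) if s[i][4]>15])
cv2.imwrite("pics/s9.png",f)
E
```

```text
t 9.25 pos [471.6  30.4  97.4] F [ 1.1  0.2 -3.2] w 14.6 g 61.9
shift mm [ 0.3  0.8 22.4] turn deg [-0.01 -0.08 -0.11]
pred top [340.37425014 176.07209198] plunger [337.24095822 208.4820544 ]
[([332, 171, 19, 10, 154], [340.6, 175.5])]
```

Emit:
{"method": "servo_tool", "body": {
  "commands": [
    [[255, 0, 0, 0.008, 0, 0, 0], [255, 0, 0, 0.008, 0, 0, 0], [255, 0, 0, 0.005, 0, 0, 0], [255, 0, 0, 0.003, 0, 0, 0], [255, 0, 0, 0.002, 0, 0, 0], [255, 0, 0, 0.002, 0, 0, 0]]
  ]
}}

```text
clock: 9.8
position: [471.1, 30.6, 69.9]
ee_rot: [-0.16, 0.987, -0.0, -0.001]
contact_force: [-2.4, -1.5, 3.4]
gripper_width: 14.9
grasp_force: 62.5
```

Emit:
{"method": "servo_tool", "body": {
  "commands": [
    [[255, 0, 0, 0.0015, 0, 0, 0], [255, 0, 0, 0.0015, 0, 0, 0]]
  ]
}}

```text
clock: 9.97
position: [471.5, 30.9, 67.2]
ee_rot: [-0.16, 0.987, -0.0, -0.0]
contact_force: [-3.0, -2.3, 3.4]
gripper_width: 14.5
grasp_force: 62.6
```

Emit:
{"method": "servo_tool", "body": {
  "commands": [
    [[255, 0, 0, 0.0015, 0, 0, 0], [255, 0, 0, 0, 0, 0, 0]]
  ]
}}

```text
clock: 10.13
position: [471.7, 31.0, 65.5]
ee_rot: [-0.16, 0.987, -0.0, 0.0]
contact_force: [-1.5, -1.7, 2.1]
gripper_width: 14.8
grasp_force: 62.4
```

Emit:
{"method": "servo_tool", "body": {
  "commands": [
    [[255, 0, 0, 0.0015, 0, 0, 0], [255, 0, 0, 0, 0, 0, 0]]
  ]
}}

```text
clock: 10.3
position: [471.9, 31.1, 65.0]
ee_rot: [-0.16, 0.987, -0.0, 0.0]
contact_force: [-5.3, -2.1, 10.3]
gripper_width: 15.0
grasp_force: 63.4
```

Emit:
{"method": "servo_tool", "body": {
  "commands": [
    [[255, 0, 0, 0.0015, 0, 0, 0], [255, 0, 0, 0, 0, 0, 0]]
  ]
}}

```text
clock: 10.47
position: [471.8, 31.0, 64.7]
ee_rot: [-0.16, 0.987, -0.0, 0.0]
contact_force: [-9.5, -2.4, 18.2]
gripper_width: 14.4
grasp_force: 64.7
```

Hard stop at reading 65, so the underside is at 82 mm and the plunger is fully down. Now I lift and carry the mallet back.

Emit:
{"method": "servo_tool", "body": {
  "commands": [
    [[255, 0, 0, -0.005, 0, 0, 0], [255, 0, 0, -0.012, 0, 0, 0], [255, 0, 0, -0.02, 0, 0, 0], [255, 0, -0.015, -0.005, 0, 0, 0], [255, 0, -0.026, 0, 0, 0, 0], [255, -0.001, -0.03, 0, 0, 0, 0], [255, -0.001, -0.03, 0, 0, 0, 0], [255, -0.001, -0.03, 0, 0, 0, 0], [255, -0.001, -0.03, 0, 0, 0, 0], [255, -0.001, -0.03, 0, 0, 0, 0]]
  ]
}}

```text
clock: 11.3
position: [537.9, -149.5, 103.9]
ee_rot: [-0.16, 0.987, 0.0, 0.001]
contact_force: [0.5, 0.8, -1.6]
gripper_width: 14.9
grasp_force: 61.9
```

Emit:
{"method": "servo_tool", "body": {
  "commands": [
    [[255, 0, -0.026, 0, 0, 0, 0], [255, 0, -0.017, 0, 0, 0, 0], [255, 0, 0, 0, 0, 0, 0], [255, 0, 0, 0, 0, 0, 0]]
  ]
}}

```text
clock: 11.63
position: [550.5, -189.8, 103.4]
ee_rot: [-0.159, 0.987, 0.0, 0.0]
contact_force: [-0.2, 0.4, -2.7]
gripper_width: 14.6
grasp_force: 61.8
```

```bash
python3 go.py 550 -189.3 -16 108.4;  python3 - <<'E'
from h import *
d=snap("side");f=d["frame"];st=arm.read_state();p=st["position"]
b=np.array([p[0]+39,p[1]+13.6,p[2]+16.7])
P=proj(d,b+[0,0,56]);print("pred top",P)
h=cv2.cvtColor(f,cv2.COLOR_BGR2HSV); m=cv2.inRange(h,(0,0,165),(180,40,255)); m[:int(P[1])-25]=0;m[int(P[1])+45:]=0;m[:,:int(P[0])-30]=0;m[:,int(P[0])+30:]=0
n,l,s,c=cv2.connectedComponentsWithStats(m); print([(s[i].tolist(),c[i].round(1).tolist()) for i in range(1,n) if s[i][4]>15])
print("pred handle end",proj(d,b+[-146,-48.7,37]),proj(d,b+[-146,-48.7,19]))
a=cv2.resize(f[int(P[1])-40:int(P[1])+60,310:430],None,fx=4,fy=4,interpolation=cv2.INTER_CUBIC)
q=cv2.resize(f[180:280,290:390],None,fx=4,fy=4,interpolation=cv2.INTER_CUBIC)
cv2.imwrite("pics/c10.png",np.hstack([a,q])); print("crop0",int(P[1])-40)
E
```

```text
t 11.63 pos [ 550.5 -189.8  103.4] F [-0.2  0.4 -2.7] w 14.6 g 61.8
shift mm [  0.4   0.6 119.4] turn deg [ 0.03  0.01 -0.15]
pred top [353.78981258 122.0879903 ]
[([347, 104, 19, 8, 106], [356.5, 108.0]), ([348, 120, 13, 5, 57], [353.8, 122.1])]
pred handle end [419.28972975 136.82886235] [417.66731268 143.70653113]
crop0 82
```

View pics/c10.png

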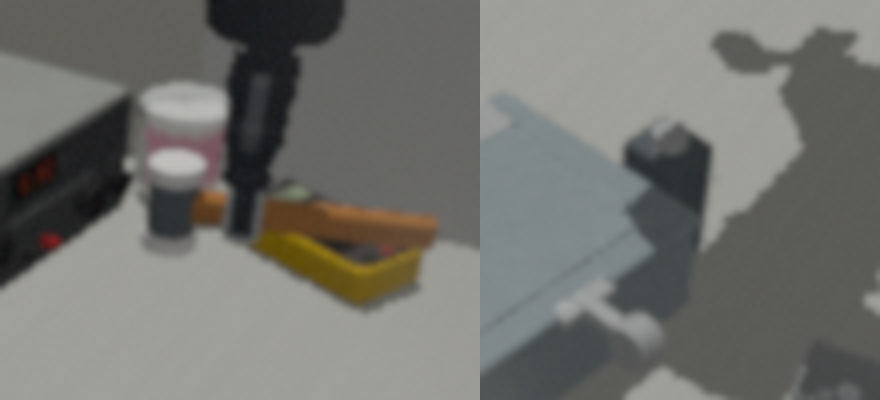

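Picture c10 shows the plunger cap sunk close to the housing, at crop (667,130), and the mallet still level. Now I set it down.

Emit:
{"method": "servo_tool", "body": {
  "commands": [
    [[255, 0, 0, 0.015, 0, 0, 0], [255, 0, 0, 0.025, 0, 0, 0], [255, 0, 0, 0.025, 0, 0, 0], [255, 0, 0, 0.025, 0, 0, 0], [255, 0, 0, 0.015, 0, 0, 0], [255, 0, 0, 0.006, 0, 0, 0], [255, 0, 0, 0.003, 0, 0, 0], [255, 0, 0, 0.002, 0, 0, 0], [255, 0, 0, 0, 0, 0, 0], [255, 0, 0, 0, 0, 0, 0]]
  ]
}}

```text
clock: 12.52
position: [551.2, -189.2, -10.3]
ee_rot: [-0.16, 0.987, -0.0, 0.001]
contact_force: [0.2, 0.2, -2.3]
gripper_width: 14.8
grasp_force: 61.9
```

Emit:
{"method": "servo_tool", "body": {
  "commands": [
    [[255, 0, 0, 0.0015, 0, 0, 0], [255, 0, 0, 0, 0, 0, 0], [255, 0, 0, 0, 0, 0, 0]]
  ]
}}

```text
clock: 12.77
position: [550.4, -189.4, -12.5]
ee_rot: [-0.16, 0.987, -0.0, 0.0]
contact_force: [0.5, -0.5, -2.6]
gripper_width: 14.5
grasp_force: 61.9
```

Emit:
{"method": "servo_tool", "body": {
  "commands": [
    [[255, 0, 0, 0.001, 0, 0, 0], [255, 0, 0, 0, 0, 0, 0], [255, 0, 0, 0, 0, 0, 0]]
  ]
}}

```text
clock: 13.02
position: [550.1, -189.4, -14.0]
ee_rot: [-0.159, 0.987, 0.0, -0.0]
contact_force: [0.1, -0.5, -2.1]
gripper_width: 14.7
grasp_force: 61.9
```

Emit:
{"method": "servo_tool", "body": {
  "commands": [
    [[255, 0, 0, 0.001, 0, 0, 0], [255, 0, 0, 0.001, 0, 0, 0], [255, 0, 0, 0, 0, 0, 0], [255, 0, 0, 0, 0, 0, 0]]
  ]
}}

```text
clock: 13.35
position: [550.1, -189.3, -16.1]
ee_rot: [-0.16, 0.987, 0.0, -0.0]
contact_force: [-0.1, -0.5, -2.0]
gripper_width: 14.6
grasp_force: 61.9
```

Emit:
{"method": "servo_tool", "body": {
  "commands": [
    [[255, 0, 0, 0.0008, 0, 0, 0], [255, 0, 0, 0, 0, 0, 0], [255, 0, 0, 0, 0, 0, 0]]
  ]
}}

```text
clock: 13.6
position: [550.3, -189.4, -16.6]
ee_rot: [-0.16, 0.987, -0.0, 0.0]
contact_force: [-0.4, -0.6, 0.3]
gripper_width: 14.9
grasp_force: 62.2
```

Emit:
{"method": "servo_tool", "body": {
  "commands": [
    [[200, 0, 0, 0, 0, 0, 0], [150, 0, 0, 0, 0, 0, 0], [100, 0, 0, 0, 0, 0, 0], [50, 0, 0, 0, 0, 0, 0], [0, 0, 0, 0, 0, 0, 0], [0, 0, 0, 0, 0, 0, 0], [0, 0, 0, -0.01, 0, 0, 0], [0, 0, 0, -0.025, 0, 0, 0], [0, 0, 0, -0.03, 0, 0, 0], [0, 0, 0, -0.03, 0, 0, 0]]
  ]
}}

```text
clock: 14.43
position: [549.7, -189.4, 79.6]
ee_rot: [-0.16, 0.987, 0.0, -0.001]
contact_force: [1.1, 0.7, 0.7]
gripper_width: 85.4
grasp_force: 0.0
```

Emit:
{"method": "servo_tool", "body": {
  "commands": [
    [[0, 0, 0, -0.025, 0, 0, 0], [0, 0, 0, -0.02, 0, 0, 0], [0, 0, 0, 0, 0, 0, 0], [0, 0, 0, 0, 0, 0, 0]]
  ]
}}

```text
clock: 14.77
position: [551.0, -189.4, 125.4]
ee_rot: [-0.16, 0.987, -0.0, 0.002]
contact_force: [-0.4, 0.7, 0.2]
gripper_width: 85.7
grasp_force: 0.0
```

```bash
python3 go.py 461 165 120 77;  python3 - <<'E'
from h import *
d=snap("side");f=d["frame"]
h=cv2.cvtColor(f,cv2.COLOR_BGR2HSV); m=cv2.inRange(h,(0,0,165),(180,40,255)); m[:140]=0;m[210:]=0;m[:,:320]=0;m[:,400:]=0
n,l,s,c=cv2.connectedComponentsWithStats(m); print("head pred",proj(d,[589,-175.6,56]),[(s[i].tolist(),c[i].round(1).tolist()) for i in range(1,n) if s[i][4]>15])
d=dict(np.load("pics/s7.npz"));p=np.array([550,-189.2,98.5])
for o in(15,20,25,30,35): q=p+15*np.array([-.316,.949,0])+[0,0,o]; print(o,((proj(d,q)-[310,60])*5).round(0))
E
```

```text
t 14.77 pos [ 551.  -189.4  125.4] F [-0.4  0.7  0.2] w 85.7 g 0.0
shift mm [-26.2 364.7   5. ] turn deg [-2.000e-02  2.400e-01  3.136e+01]
head pred [348.90262542 165.08959204] [([343, 161, 13, 8, 79], [349.0, 164.6])]
15 [287. 451.]
20 [288. 442.]
25 [289. 433.]
30 [291. 424.]
35 [292. 415.]
```

Emit:
{"method": "servo_tool", "body": {
  "commands": [
    [[0, -0.001, 0.018, 0, 0, 0, 0], [0, -0.002, 0.03, 0, 0, 0, 0], [0, -0.003, 0.034, 0, 0, 0, 0], [0, -0.003, 0.034, 0, 0, 0, 0], [0, -0.003, 0.034, 0, 0, 0, 0], [0, -0.003, 0.034, 0, 0, 0, 0], [0, -0.003, 0.034, 0, 0, 0, 0], [0, -0.003, 0.034, 0, 0, 0, 0], [0, -0.003, 0.034, 0, 0, 0, 0], [0, -0.002, 0.034, 0, 0, 0, 0]]
  ]
}}

```text
clock: 15.65
position: [472.6, 123.6, 122.1]
ee_rot: [-0.16, 0.987, -0.0, -0.001]
contact_force: [0.8, 1.2, 1.1]
gripper_width: 85.4
grasp_force: 0.0
```

Emit:
{"method": "servo_tool", "body": {
  "commands": [
    [[0, 0, 0.028, 0, 0, 0, 0], [0, 0, 0.016, 0, 0, 0, 6.3], [0, 0, 0, 0, 0, 0, 6.3], [0, 0, 0, 0.01, 0, 0, 6.3], [0, 0, 0, 0.015, 0, 0, 6.3], [0, 0, 0, 0.015, 0, 0, 6.2], [0, 0, 0, 0, 0, 0, 0], [0, 0, 0, 0, 0, 0, 0], [0, 0, 0, 0, 0, 0, 0]]
  ]
}}

```text
clock: 16.4
position: [460.3, 164.2, 83.3]
ee_rot: [0.112, 0.994, -0.0, -0.0]
contact_force: [-0.5, 0.0, 0.3]
gripper_width: 85.1
grasp_force: 0.0
```

```bash
python3 go.py 461 165 11 77;  python3 - <<'E'
from h import *
d=snap("side");f=d["frame"];np.savez("pics/s12.npz",frame=f,K=d["K"],T=d["T"])
p=arm.read_state()["position"]
print("boss",proj(d,[461,165,59]),"tcp",proj(d,p),proj(d,p+[0,0,30]))
Y=np.array([np.cos(1.344),np.sin(1.344),0])
for o in(-50,50): print("finger tip open",proj(d,p+o*Y+[0,0,43]))
g=cv2.cvtColor(f,cv2.COLOR_BGR2GRAY); q=proj(d,p+[0,0,43]).astype(int)
for v in range(q[1]-40,q[1]+44,4): print(v,q[0]-30,''.join('#' if x<50 else '+' if x<80 else '.' for x in g[v,q[0]-40:q[0]+40]))
E
```

```text
t 16.4 pos [460.3 164.2  83.3] F [-0.5  0.   0.3] w 85.1 g 0.0
shift mm [-0.5  0.9 72.3] turn deg [-0.03 -0.    0.1 ]
boss [328.86405312 264.46240992] tcp [330.12211049 254.88051303] [331.29438749 242.78684916]
finger tip open [350.19911211 224.58509506]
finger tip open [311.93701159 251.13796247]
197 301 ...........................+#################################################...
201 301 ............................+++############################################+....
205 301 ............+##+.......+++++++########################################..........
209 301 ...........+###+++++#########+++#####################++#############+...........
213 301 ..........+####+++#########+.......+###########+.......+#########+..............
217 301 ..........+##################++.....+######++........++#########+...............
221 301 .........+###############+...+############+++....++++###########+...............
225 301 .........+#####++#######+.....######++....++++++#+#+##++..+####+................
229 301 ........+################+++#####................++###+.........................

[... 367 characters left out ...]
..................++##+..........++++++++++++++..............................
253 301 ..................................++++++++++++++++..............................
257 301 ..........................................+++++.................................
261 301 ........................++......................................................
265 301 ..............++++++++++++++++..................................................
269 301 ...........+.+++.+++++++++++++..................................................
273 301 .................+++++++........................................................
277 301 ...............+.++.............................................................
```

Emit:
{"method": "servo_tool", "body": {
  "commands": [
    [[0, 0, 0.001, 0.012, 0, 0, 0], [0, 0, 0, 0.02, 0, 0, 0], [0, 0, 0, 0.018, 0, 0, 0], [0, 0, 0, 0.012, 0, 0, 0], [0, 0, 0, 0.008, 0, 0, 0], [0, 0, 0, 0, 0, 0, 0], [0, 0, 0, 0, 0, 0, 0]]
  ]
}}

```text
clock: 17.03
position: [460.9, 165.5, 13.7]
ee_rot: [0.113, 0.994, 0.0, 0.0]
contact_force: [-0.8, -0.3, -0.4]
gripper_width: 85.4
grasp_force: 0.0
```

Emit:
{"method": "servo_tool", "body": {
  "commands": [
    [[255, 0, 0, 0, 0, 0, 0], [255, 0, 0, 0, 0, 0, 0], [255, 0, 0, 0, 0, 0, 0], [255, 0, 0, 0, 0, 0, 0], [255, 0, 0, 0, 0, 0, 0], [255, 0, 0, 0, 0, 0, 0], [255, 0, 0, 0, 0, 0, 0], [255, 0, 0, 0, 0, 0, 0]]
  ]
}}

```text
clock: 17.7
position: [461.1, 167.0, 13.8]
ee_rot: [0.113, 0.994, 0.001, 0.001]
contact_force: [-2.8, 4.1, 2.6]
gripper_width: 14.9
grasp_force: 62.4
```

Tab pinched. I'm working out the arc rows.

Run:
```python
import numpy as np
t=np.radians(np.r_[0,1,2.5,np.arange(5,46,2.5)]); x=-181*np.cos(t)+4*np.sin(t); z=181*np.sin(t)+4*np.cos(t)
for a,b,c in zip(np.degrees(t[1:]),-np.diff(x),-np.diff(z)): print(a,round(b/1e3,4),round(c/1e3,4))
```

```text
1.0 -0.0001 -0.0032
2.5 -0.0002 -0.0047
5.0 -0.0007 -0.0079
7.499999999999999 -0.001 -0.0078
10.0 -0.0014 -0.0078
12.5 -0.0017 -0.0077
14.999999999999998 -0.002 -0.0076
17.5 -0.0024 -0.0075
20.0 -0.0027 -0.0074
22.5 -0.003 -0.0073
25.0 -0.0033 -0.0072
27.5 -0.0036 -0.007
29.999999999999996 -0.004 -0.0068
32.5 -0.0042 -0.0067
35.0 -0.0045 -0.0065
37.5 -0.0048 -0.0063
40.0 -0.0051 -0.006
42.5 -0.0053 -0.0058
45.0 -0.0056 -0.0056
```

Emit:
{"method": "servo_tool", "body": {
  "commands": [
    [[255, 0, 0.0015, 0, 0, 0, 0], [255, 0, 0, 0, 0, 0, 0]]
  ]
}}

```text
clock: 17.87
position: [461.0, 167.1, 13.7]
ee_rot: [0.113, 0.994, 0.0, 0.0]
contact_force: [-1.4, 1.0, 4.3]
gripper_width: 14.6
grasp_force: 62.8
```

Emit:
{"method": "servo_tool", "body": {
  "commands": [
    [[255, -0.0001, 0, -0.0032, 0, 0, 0], [255, -0.0002, 0, -0.0047, 0, 0, 0], [255, -0.0007, 0, -0.0079, 0, 0, 0], [255, 0, 0, 0, 0, 0, 0]]
  ]
}}

```text
clock: 18.2
position: [462.4, 166.7, 30.1]
ee_rot: [0.114, 0.994, 0.0, 0.001]
contact_force: [3.6, 1.0, -4.2]
gripper_width: 14.5
grasp_force: 61.1
```

Emit:
{"method": "servo_tool", "body": {
  "commands": [
    [[255, -0.001, 0, -0.0078, 0, 0, 0], [255, -0.0014, 0, -0.0078, 0, 0, 0], [255, -0.0017, 0, -0.0077, 0, 0, 0], [255, -0.002, 0, -0.0076, 0, 0, 0]]
  ]
}}

```text
clock: 18.53
position: [468.8, 165.3, 60.3]
ee_rot: [0.114, 0.994, 0.001, 0.001]
contact_force: [8.3, 0.7, -7.7]
gripper_width: 14.8
grasp_force: 59.6
```

Emit:
{"method": "servo_tool", "body": {
  "commands": [
    [[255, -0.0034, 0, -0.0075, 0, 0, 0], [255, -0.0037, 0, -0.0074, 0, 0, 0], [255, -0.003, 0, -0.0073, 0, 0, 0], [255, 0, 0, 0, 0, 0, 0]]
  ]
}}

```text
clock: 18.87
position: [477.7, 163.0, 83.1]
ee_rot: [0.114, 0.993, 0.0, 0.0]
contact_force: [0.2, 3.7, -3.3]
gripper_width: 14.8
grasp_force: 59.4
```

Emit:
{"method": "servo_tool", "body": {
  "commands": [
    [[255, -0.0033, 0, -0.0072, 0, 0, 0], [255, -0.0036, 0, -0.007, 0, 0, 0], [255, -0.004, 0, -0.0068, 0, 0, 0], [255, -0.0042, 0, -0.0067, 0, 0, 0], [255, 0, 0, 0, 0, 0, 0]]
  ]
}}

```text
clock: 19.28
position: [493.2, 159.5, 110.4]
ee_rot: [0.114, 0.994, 0.0, 0.001]
contact_force: [2.6, 1.8, -5.8]
gripper_width: 14.6
grasp_force: 58.9
```

Emit:
{"method": "servo_tool", "body": {
  "commands": [
    [[255, -0.0045, 0, -0.0065, 0, 0, 0], [255, -0.0048, 0, -0.0063, 0, 0, 0], [255, -0.0051, 0, -0.006, 0, 0, 0], [255, 0, 0, 0, 0, 0, 0]]
  ]
}}

```text
clock: 19.62
position: [506.9, 156.2, 128.5]
ee_rot: [0.114, 0.994, 0.0, 0.0]
contact_force: [3.2, 2.9, -7.1]
gripper_width: 14.7
grasp_force: 58.9
```

Emit:
{"method": "servo_tool", "body": {
  "commands": [
    [[255, -0.0053, 0, -0.0058, 0, 0, 0], [255, -0.0056, 0, -0.0056, 0, 0, 0], [255, 0, 0, 0, 0, 0, 0], [255, 0, 0, 0, 0, 0, 0], [255, 0, 0, 0, 0, 0, 0]]
  ]
}}

```text
clock: 20.03
position: [516.7, 153.9, 139.0]
ee_rot: [0.114, 0.994, 0.0, -0.0]
contact_force: [3.8, 3.4, -8.2]
gripper_width: 15.1
grasp_force: 59.0
```

Run:
```python
from h import *
st=arm.read_state(); p=st["position"]; print(p,st["contact_force"])
# displacement from grasp pose in case x,z -> lid angle
D=p-np.array([461.05,167.05,13.75]); dx=D@[.974,-.225,0]; r=np.array([-181+dx,4+D[2]]); print("disp",dx,D[2],"radius",np.hypot(*r),"angle",np.degrees(np.arctan2(r[1],-r[0])-np.arctan2(4,181)))
# side view: lid left/right front corners predicted at 45 deg vs plain measure
d=snap("side");f=d["frame"];cv2.imwrite("pics/fin.png",f);np.savez("pics/fin.npz",frame=f,K=d["K"],T=d["T"])
t=snap("top");cv2.imwrite("pics/fint.png",t["frame"])
ex=np.array([.974,-.225,0]);ey=np.array([.225,.974,0]);o=np.array([563.3,142,0])
g=cv2.cvtColor(f,cv2.COLOR_BGR2GRAY)
for a in(40,45,50):
    c,s_=np.cos(np.radians(a)),np.sin(np.radians(a))
    for h in (12,0):
        P=o+ex*(76-147*c+h*s_)+ey*85+np.array([0,0,55+147*s_+h*c]); print(a,h,proj(d,P).round(1))
```

```text
[516.6645973  153.93047509 138.96232091] [ 3.79844335  3.42383783 -8.19531566]
disp 57.12051087250485 125.21232091302468 radius 179.00265836634847 angle 44.941086868469014
40 12 [265.3 224.7]
40 0 [268.4 230.9]
45 12 [261.4 218.1]
45 0 [264.9 224.3]
50 12 [257.4 211.7]
50 0 [261.1 217.8]
```

Run:
```python
from h import *
f=np.load("pics/fin.npz")["frame"]; h=cv2.cvtColor(f,cv2.COLOR_BGR2HSV)
m=cv2.inRange(h,(85,25,40),(115,130,220))
for v in range(190,290,4): print(v,''.join('#' if x else '.' for x in m[v,222:362:2]))
f=cv2.imread("pics/fint.png"); h=cv2.cvtColor(f,cv2.COLOR_BGR2HSV)
g0=np.load("pics/top0.npz")["frame"]; df=cv2.absdiff(f,g0).max(2)
for n,(u,v) in dict(jar=(202,231),eye=(202,268),filt=(217,209),mallet=(391,238)).items(): print(n,df[v-6:v+7,u-6:u+7].mean().round(1))
```

```text
190 #####.................................................................
194 #####.................................................................
198 .#####................................................................
202 ......................................................................
206 ......................................................................
210 ...................................#..................................
214 .................................#.##..#..............................
218 ...............................#.#####....#..........###.....##.......
222 .................................#....................########........
226 ................................#.....................#.#...##........
230 ..........................................#......#.......##.##........
234 .......................................#.....###.#..##......#.........
238 ...................................###................................
242 ......................................................................
246 .......................................................#.#............
250 .....................................................#.##.#...........
254 ...................................................###..#.............
258 ................................................####..................
262 ..............................................#.#.....................
266 ...........................................###.#..##..................
270 ##........................................#....##.....................
274 ##.........................................#..........................
278 ......................................................................
282 ......................................................................
286 ......................................................................
jar 2.3
eye 56.2
filt 4.3
mallet 7.2
```

Run:
```python
from h import *
f=np.load("pics/fin.npz")["frame"]; g0=np.load("pics/side0.npz")["frame"]
df=cv2.absdiff(f,g0).max(2)
for n,(u,v) in dict(jar=(225,290),eye=(268,320),filt=(215,272),malhead=(349,170),handle=(385,181)).items(): print(n,df[v-8:v+9,u-8:u+9].mean().round(1))
a=cv2.cvtColor(f,cv2.COLOR_BGR2GRAY)[300:336:2,250:288]; b=cv2.cvtColor(g0,cv2.COLOR_BGR2GRAY)[300:336:2,250:288]
for x,y in zip(a,b): print(''.join('#' if k<60 else '.' for k in x),''.join('#' if k<60 else '.' for k in y))
g=cv2.cvtColor(f,cv2.COLOR_BGR2GRAY)
for v in range(204,240,3): print(v,g[v,240:290:3].tolist())
```

```text
jar 8.1
eye 5.8
filt 12.1
malhead 11.4
handle 12.9
...................................... ......................................
...................................... ......................................
...................................... ......................................
..............#######................. ..............#######.................
.............##########............... ............###########...............
............###########............... ............###########...............
............###########............... ............###########...............
............############.............. ............#############.............
...........###############............ ...........###############............
..........################............ ..........#################...........
..........#################........... ..........#################...........
..........#################........... .........##################...........
..........#################........... .........###################..........
..........#################........
[... 652 characters left out ...]
3, 164, 164, 164, 164, 164, 155, 132, 126, 132, 129, 106, 81]
216 [163, 163, 162, 163, 162, 163, 162, 163, 158, 134, 127, 133, 129, 112, 87, 79, 79]
219 [164, 163, 163, 163, 162, 162, 158, 137, 124, 117, 130, 119, 93, 80, 79, 80, 79]
222 [164, 163, 163, 162, 160, 145, 126, 117, 125, 125, 102, 85, 81, 80, 80, 79, 78]
225 [163, 164, 159, 144, 127, 119, 116, 98, 95, 91, 84, 85, 81, 82, 80, 80, 90]
228 [162, 150, 127, 120, 109, 95, 90, 89, 88, 86, 86, 85, 83, 82, 82, 76, 104]
231 [121, 113, 101, 93, 89, 91, 91, 90, 89, 87, 85, 83, 83, 80, 67, 39, 104]
234 [91, 88, 90, 91, 91, 92, 91, 91, 90, 87, 85, 84, 79, 53, 33, 31, 92]
237 [101, 88, 90, 89, 91, 91, 92, 91, 89, 88, 85, 70, 46, 42, 37, 32, 62]
```

```bash
python3 -c "
from bench import ticket; print(ticket.job_done())"
```

```text
the job is handed in; nothing more can be done
None
```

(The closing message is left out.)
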